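# Seat the sample holder in the stage's hidden pocket

## Task

One of the three covered specimen boxes holds the sample holder with the long rounded nose: lift covers off one at a time until you find it, standing each cover upright on the bench (or back in its tray). Put the holder flat on the open ledge of the measuring stage and slide it nose first under the hood, feeling along the hidden fence for the pocket, until the nose is fully home in it; then let go, and leave the bottle, screwdriver and jar alone.

Things in the scene. Friction and masses are not known exactly. Their poses are not given: they have to be found in the camera images.
- stage: Measuring stage fixed to the bench: aluminium bed 200 x 220 mm, top 10 mm above the bench, a low grey hood over its rear half, an off-white housing (62 mm tall) behind. Origin on the bench under the middle of the hood's front lip. +x points from the open ledge (x -100 to 0 mm) in under the hood (x 0 to 100, y +-110), +y runs along the straight lip, z up.
- lip (a point): Middle of the hood's front lip, at the gap's top, 19 mm above the bench; axes as the stage. The gap under the hood is 9 mm high, the hood's top 24 mm above the bench. 8 mm behind the lip runs a hidden steel fence along y, broken by one pocket 34 mm wide, its back wall 28 mm behind the lip. The pocket's middle lies anywhere from y -25 to +25 mm: not reported and not seen, only felt.
- holder_tab (a point): Wanted sample holder, steel, 190 g, loose in one of the boxes: flat foot 52 (x) x 30 (y) x 7 mm, its +x end a half-round nose of 15 mm radius, with an upright tab 12 (x) x 24 (y) mm reaching 56 mm above the foot's underside. This point: the tab's middle, 31.5 mm above the underside, 40 mm behind the nose tip, 12 mm ahead of the foot's rear end. x to the nose, z up.
- nose_tip (a point): Tip of the holder's rounded nose, half-way up the foot (3.5 mm above its underside); axes as the tab's. Seated, it is 28 mm behind the lip; against the bare fence it stops 8 mm behind the lip.
- knob_a (a point): Middle of the round knob (20 mm across, 22 mm tall) on a specimen box's loose white cover (160 g), an open-bottomed shell 86 (x) x 80 (y) x 70 mm tall. This point is 81 mm above its lower rim, axes the cover's. It stands, with 4 mm play, in a fixed grey tray (100 x 94 mm, floor 6 mm and rim 12 mm above the bench). Each box holds one thing; the boxes look alike.
- knob_b (a point): Middle of the round knob (20 mm across, 22 mm tall) on a specimen box's loose white cover (160 g), an open-bottomed shell 86 (x) x 80 (y) x 70 mm tall. This point is 81 mm above its lower rim, axes the cover's. It stands, with 4 mm play, in a fixed grey tray (100 x 94 mm, floor 6 mm and rim 12 mm above the bench). Each box holds one thing; the boxes look alike.
- knob_c (a point): Middle of the round knob (20 mm across, 22 mm tall) on a specimen box's loose white cover (160 g), an open-bottomed shell 86 (x) x 80 (y) x 70 mm tall. This point is 81 mm above its lower rim, axes the cover's. It stands, with 4 mm play, in a fixed grey tray (100 x 94 mm, floor 6 mm and rim 12 mm above the bench). Each box holds one thing; the boxes look alike.
- solvent: Bystander: amber bottle, 52 mm across, 130 mm tall, origin under its middle.
- driver: Bystander: screwdriver lying on the bench, 160 mm long.
- jar: Bystander: small glass jar, 44 mm across, 55 mm tall, origin under its middle.
Things that resemble listed ones, but are neither listed nor needed, are in the scene too. What is shaped like the part that bears knob_c but brown or green is not meant.

How it is judged:
By the outcome, as a careful person would: the job done as asked, in the order asked, and still so for the second after the job is handed in, with the robot touching nothing.
It also fails if it takes over 72 s, if anything falls off the work surface, if the arm or the gripper's body presses on something with over 40 N, if the wrist force passes 120 N, or if a joint passes its speed limit or range.

## Robot

A 6-joint arm with a two-finger parallel gripper is mounted at the origin on the work surface. World frame = base frame: x ahead of the robot, y to its left, z up, the work surface at z = 0. Lengths are in m, angles in rad, forces in N, time in s.
With the tool pointing down it reaches from about 0.15 to 0.775 m from the base axis. Payload 6.1 kg.
Tool frame: the origin (TCP) lies at the centre of the arm's flange, where the gripper is bolted on; the fingertips stand 173 mm ahead of it and the grasp point (between the pads) lies 155 mm ahead of it (robot.finger_overhang is the distance from the TCP to the fingertips, in m); z points along the fingers, y is the direction in which the jaws open and shut (so a half turn about z gives the same grasp; the last joint's range is limited). The gripper opens to 85 mm and grips with 20 to 120 N. Pads are 22 mm wide; open, the fingers measure 114 mm over their backs; the gripper's body (76 mm by 85 mm) begins 54 mm behind the grasp point. The pads swing forward as they close: fully open they stand 13 mm farther back than shut.
Start: joints at [-1.124, 0.126, -0.04, 1.405, 0, 1.571], TCP at [0.227, -0.473, 0.405] pointing down, gripper open.
Joint ranges: [-2.72, 2.72], [-0.95, 1.95], [-1.27, 1.35], [-1.78, 2.02], [-1.46, 1.47], [-3.14, 3.14]. Speed limits (rad/s): [2.39, 2.39, 3.01, 3.14, 3.14, 3.14].

## Interface

Orientations are given as a rotation vector (axis times angle).
In Python, from workcell import robot, imaging gives the robot as it stands.
- The arm moves only by the tool step_arm, never from a script. Its argument "steps" is a list of rows, each a list of 4 numbers: the shift along the tool's x, y, z in m, then the turn about the tool's z in degrees. A call has 1 to 10 rows; each row is the pose to reach, as a shift and turn from the pose commanded when the call began, along the tool's axes at that moment; what a row does not reach only later rows make up. A row lasts 1/8 s, in which the tool goes at most 62.5 mm and 10.7 degrees, less where a joint would pass 70% of its speed; a pose out of reach is approached as far as the arm can. A call with a gripper value outside its range is refused whole. "grip" is the finger opening in m, from 0 to 0.0854, set as the call begins (left out, the last holds). The fingers move at their own pace and stop on an object; "squeeze" is the grip in N (left out, the last holds). Time passes only in rows, so rows that repeat a pose let the fingers close. It gives the time, the measured TCP pose, the force and the opening at its end, in the units of the state.
- robot.get_state(): the state, without advancing time (a new reading comes with each control period).
- imaging.grab_frame(name): name is "scene" or "top" or "wrist"; returns the picture (420x560x3 uint8, blue, green, red); there is no depth.
- imaging.camera_model(name): a dict with "vfov" (degrees; the focal length in pixels is half the picture's height over the tangent of half this angle, whatever the lens; pixels are square), "cx", "cy" (the principal point, pixels), "rvec" (rotation vector, rad) and "tvec" (3), from world to camera coordinates, as OpenCV has them; the wrist camera has in their place "tool_from_camera" (4x4, takes a point from camera to tool coordinates, whose origin is the TCP and whose axes are the flange's). Camera axes: x right, y down, z forward; pixel columns grow to the right and rows downward; lengths in m; the calibration is good to about 2 mm. A picture is of the moment at which its call begins: read the wrist's pose just before it. camera_model takes no time and is no camera call.
- robot.sign_off(): hands the job in, once; it reports no verdict.
The state is a dict: "time_s": time; "joint_pos": joint angles; "joint_velocities": joint speeds; "effort": joint torques, N m; "tcp_pos": TCP position; "tool_rot": TCP orientation; "wrist_force": force on the tool from outside, world axes, zero at the start; "moment": the same for the moment, N m; "width": finger opening in m.
Only numpy, scipy, OpenCV 4.12 (cv2) and the standard library are available. Lean on these libraries where they do the work, as an engineer would, in place of code of your own. Each camera call takes 0.05 s, during which the arm holds its last target. There are 200 camera calls.

## Working session

There is one attempt and no reset: what is moved stays moved. The work goes in short steps, Python scripts to look and compute and a tool call to move; the robot and the scene stay as the last step left them, time stands still between calls to the robot, and variables do not carry over. Pictures are saved under pics/ and viewed, about 8 in all and at most 12, crops included, and the job is handed in when it is done.

Besides the shell and the picture viewer there is one more tool, called after "Call:" as name(argument=value, ...) on one line, values as JSON. step_arm: Moves the arm, as the interface text tells. Its arguments: {"type":"object","properties":{"steps":{"type":"array"},"grip":{"type":"number"},"squeeze":{"type":"number"}},"required":["steps"]}

```bash
ls; mkdir -p pics
cat > h.py <<'E'
import numpy as np, cv2
from workcell import robot, imaging
from scipy.spatial.transform import Rotation as R
def K(m):
    f=210/np.tan(np.radians(m['vfov'])/2); return f,m['cx'],m['cy']
def cam(name,st=None):
    m=imaging.camera_model(name)
    if 'rvec' in m:
        A=R.from_rotvec(np.ravel(m['rvec'])).as_matrix(); t=np.ravel(m['tvec'])
        return m,A.T,-A.T@t
    st=st or robot.get_state()
    T=np.array(m['tool_from_camera']); Q=R.from_rotvec(st['tool_rot']).as_matrix()
    return m,Q@T[:3,:3],Q@T[:3,3]+np.array(st['tcp_pos'])
def ray(c,u,v):
    m,A,o=c; f,cx,cy=K(m); d=A@np.array([(u-cx)/f,(v-cy)/f,1]); return o,d
def onz(c,u,v,z):
    o,d=ray(c,u,v); return o+d*(z-o[2])/d[2]
def px(c,p):
    m,A,o=c; f,cx,cy=K(m); q=A.T@(np.array(p)-o); return np.array([cx+f*q[0]/q[2],cy+f*q[1]/q[2]])
E
python3 - <<'E'
from h import *
for n in('scene','top'):
    cv2.imwrite(f'pics/{n}0.png',imaging.grab_frame(n)); m=imaging.camera_model(n); print(m); print(cam(n)[2])
print(imaging.camera_model('wrist')); print(robot.get_state())
a=[cv2.imread(f'pics/{n}0.png') for n in('scene','top')]
E
```

```text
pics
{'vfov': 44.82738272172476, 'cx': 274.57837272746644, 'cy': 208.11525966038798, 'rvec': array([ 2.09969923,  1.02888775, -0.49312419]), 'tvec': array([-0.31941089, -0.20189599,  1.86294585])}
[ 1.42948896 -0.66024107  1.0648923 ]
{'vfov': 48.260724006587665, 'cx': 279.26386830273964, 'cy': 207.69971117146358, 'rvec': array([ 2.15082729, -2.17461123,  0.10271411]), 'tvec': array([-0.00391516,  0.53964914,  1.39864699])}
[ 0.3900452  -0.02331718  1.44733236]
{'vfov': 63.208531735856226, 'cx': 278.8255857346984, 'cy': 214.66940604926734, 'tool_from_camera': array([[-5.11361470e-04, -9.52805702e-01, -3.03580356e-01,
         7.74552079e-02],
       [ 9.99999869e-01, -4.86070642e-04, -1.58872348e-04,
         2.07663638e-05],
       [ 3.81298018e-06, -3.03580398e-01,  9.52805826e-01,
         3.12211305e-02],
       [ 0.00000000e+00,  0.00000000e+00,  0.00000000e+00,
         1.00000000e+00]])}
{'time_s': 0.1, 'joint_pos': array([-1.12398445e+00,  1.26333798e-01, -4.04921469e-02,  1.40542967e+00,
       -9.97956654e-06,  1.57084498e+00]), 'joint_velocities': array([-2.19896415e-03, -6.44573116e-04,  1.82196943e-03, -1.63147172e-03,
       -1.48835222e-05, -1.03789550e-04]), 'effort': array([ 2.79581682e-04, -4.36907995e+01,  3.53603053e+01,  1.37178061e-02,
       -6.35147376e-05,  1.51034236e-06]), 'tcp_pos': array([ 0.22679507, -0.47335144,  0.40400557]), 'tool_rot': array([-3.06215079e+00, -6.95637482e-01,  5.22956748e-04]), 'wrist_force': array([-0.32369281,  0.05508897, -0.27594208]), 'moment': array([ 0.00283973, -0.01707532,  0.02570253]), 'width': 0.08522027742390216}
```

View pics/top0.png

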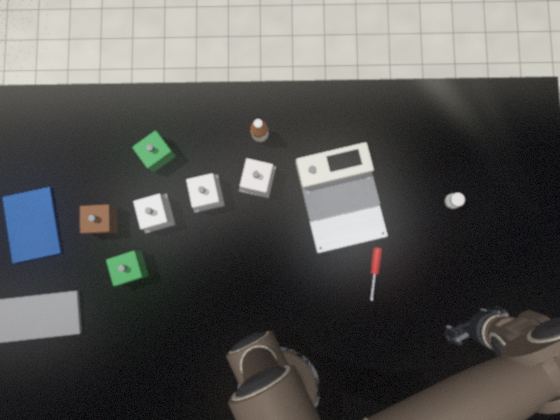

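View pics/scene0.png

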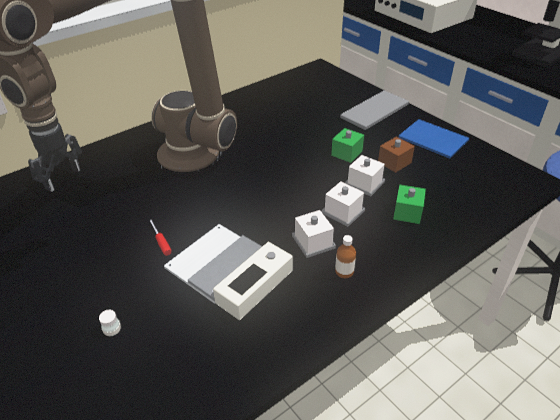

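Top view: the white covers have knobs at about (152,211), (203,190) and (256,174). The green boxes at (152,148) and (123,268) and the brown one at (92,218) are look-alikes, so I ignore them. The stage is at (340,200), the bottle at (260,130), the driver at (375,270) and the jar at (455,200).

```bash
cat > m1.py <<'E'
from h import *
ct=cam('top');cs=cam('scene')
T=cv2.imread('pics/top0.png');S=cv2.imread('pics/scene0.png')
def blobs(I,lo,hi=4000,v=150):
    h=cv2.cvtColor(I,cv2.COLOR_BGR2HSV); M=((h[...,2]>v)&(h[...,1]<50)).astype('uint8')
    n,l,s,c=cv2.connectedComponentsWithStats(M); return [(i,s[i],c[i],(l==i).astype('uint8')) for i in range(1,n) if lo<s[i][4]<hi]
for i,s,c,m in blobs(T,300):
    if not(60<s[1] and s[1]<260): continue
    C=cv2.findContours(m,0,2)[0][0]; r=cv2.minAreaRect(C); b=cv2.boxPoints(r)
    z=.076 if s[4]<1500 else .01
    W=np.array([onz(ct,*p,z)[:2] for p in b]); e=W[1]-W[0];g=W[2]-W[1]
    print(s,c.round(1),'ctr',W.mean(0).round(4),'sides',np.linalg.norm(e).round(4),np.linalg.norm(g).round(4),'ang',np.degrees(np.arctan2(*e[::-1])).round(1),np.degrees(np.arctan2(*g[::-1])).round(1)); 
    if z<.02: print(W.round(4))
for (u,v),(a,b) in zip([(152,211),(203,190),(256,174)],[(367,161),(346,189),(315,219)]):
    o,d=ray(ct,u,v);p,e=ray(cs,a,b)
    k=np.linalg.lstsq(np.c_[d,-e],p-o,rcond=None)[0]; A=o+d*k[0];B=p+e*k[1]
    print('knob',((A+B)/2).round(4),np.linalg.norm(A-B).round(4),onz(ct,u,v,.098).round(4))
for n,u,v in(('lipL',309,219),('lipR',381,206)): print(n,onz(ct,u,v,.02).round(4))
cv2.imwrite('pics/crop.png',np.vstack([cv2.resize(T[130:260,120:400],None,fx=2.8,fy=2.8,interpolation=2),cv2.resize(S[140:260,280:440],None,fx=1.8,fy=1.8)[:, :784] if 0 else np.zeros((1,784,3),'uint8')]))
E
python3 m1.py
```

```text
[ 296  142   78   46 1737] [331.2 165.8] ctr [ 0.6751 -0.1818] sides 0.2313 0.0958 ang -77.1 -168.6
[[ 0.6961 -0.0591]
 [ 0.7477 -0.2846]
 [ 0.6538 -0.3036]
 [ 0.6028 -0.0796]]
[240 158  33  35 850] [255.9 175.1] ctr [0.6323 0.0578] sides 0.0905 0.0854 ang -12.5 -103.4
[186 173  33  35 854] [202.2 190.2] ctr [0.5895 0.2171] sides 0.0845 0.0911 ang -78.0 -167.4
[133 194  34  35 853] [149.8 211.1] ctr [0.5289 0.3713] sides 0.0847 0.0906 ang -75.2 -164.0
knob [0.5313 0.3653 0.095 ] 0.0136 [0.5269 0.3587 0.098 ]
knob [0.5913 0.2172 0.0921] 0.0128 [0.5866 0.2109 0.098 ]
knob [0.6353 0.0597 0.0909] 0.0073 [0.6319 0.0563 0.098 ]
lipL [ 0.5047 -0.1002  0.02  ]
lipR [ 0.5421 -0.3207  0.02  ]
```

View pics/crop.png

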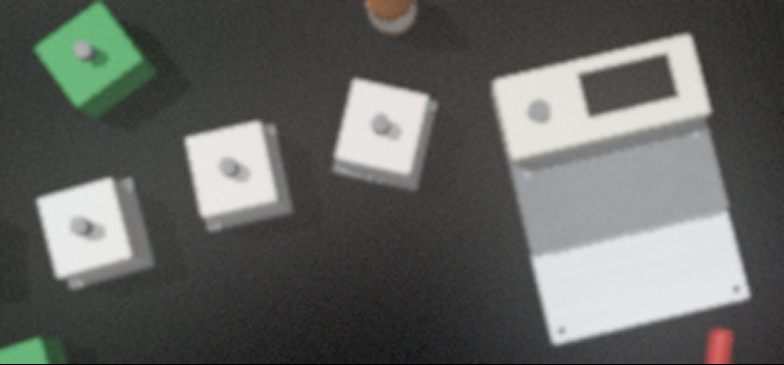

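Call:
step_arm(steps=[[0.3,-0.15,0,8],[0.3,-0.15,0,8],[0.3,-0.15,0,8],[0.3,-0.15,0,8],[0.3,-0.15,0,8],[0.3,-0.15,0,8],[0.3,-0.15,0,8],[0.595,-0.304,0,15],[0.595,-0.304,0,15],[0.595,-0.304,0,15]])

```text
time_s: 1.35
tcp_pos: [0.5455, -0.0584, 0.4046]
tool_rot: [3.128, 0.287, -0.0]
wrist_force: [1.4, -1.6, 0.1]
width: 0.0856
```

Call:
step_arm(steps=[[0.107,-0.098,0,0],[0.107,-0.098,0,0],[0.107,-0.098,0,0],[0.107,-0.098,0,0],[0.107,-0.098,0,0]])

```text
time_s: 1.98
tcp_pos: [0.6316, 0.0559, 0.4048]
tool_rot: [3.128, 0.287, -0.001]
wrist_force: [-0.2, 0.1, -0.2]
width: 0.0852
```

```bash
cat >> h.py <<'E'
def yaw(st): x=R.from_rotvec(st['tool_rot']).as_matrix()[:,0]; return np.degrees(np.arctan2(x[1],x[0]))
def go(x,y,z,yw=None,st=None):
    st=st or robot.get_state(); Q=R.from_rotvec(st['tool_rot']).as_matrix()
    s=Q.T@(np.array([x,y,z])-st['tcp_pos']); t=0 if yw is None else (yaw(st)-yw+180)%360-180
    print('SHIFT',s.round(4),'turn',round(t,2),'n',np.linalg.norm(s).round(3)); return s
def snap(name,n='wrist'):
    st=robot.get_state(); I=imaging.grab_frame(n); cv2.imwrite(f'pics/{name}.png',I); c=cam(n,st)
    print('t',round(st['time_s'],2),'tcp',np.round(st['tcp_pos'],4),'yaw',yaw(st).round(2),'F',np.round(st['wrist_force'],1),'w',round(st['width'],4)); return st,I,c
E
python3 - <<'E'
from h import *
st,I,c=snap('w1')
print([px(c,(.632,.058,.098)),px(c,(.632,.058,.076))])
h=cv2.cvtColor(I,cv2.COLOR_BGR2HSV);M=((h[...,2]>180)&(h[...,1]<40)).astype('uint8')
n,l,s,cc=cv2.connectedComponentsWithStats(M);print([ (s[i],cc[i].round()) for i in range(1,n) if s[i][4]>500])
E
```

```text
t 1.98 tcp [0.6316 0.0559 0.4048] yaw 10.5 F [-0.2  0.1 -0.2] w 0.0852
[array([276.19817757, 201.76852027]), array([276.36763625, 195.20301183])]
[(array([312,   0,  38,  20, 573], dtype=int32), array([330.,   8.])), (array([ 218,  130,  119,  120, 7749], dtype=int32), array([275., 190.])), (array([ 405,  152,  155,   99, 9991], dtype=int32), array([473., 201.])), (array([  40,  159,  106,   93, 7072], dtype=int32), array([ 94., 203.]))]
```

View pics/w1.png

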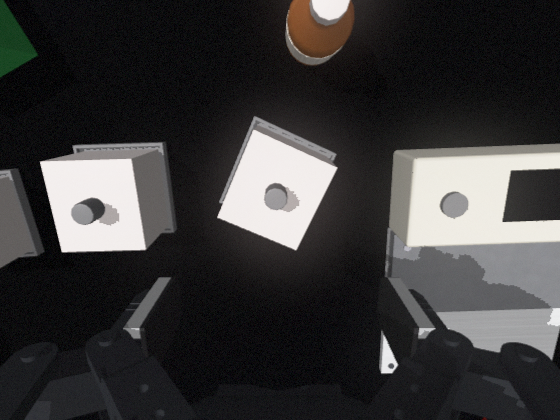

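Wrist view: the box's knob top is at (276,199), within 3 px of the prediction. The bottle is at (320,15). The knob is confirmed at (0.634, 0.058), so I descend and grip it.

Call:
step_arm(steps=[[0.003,-0.002,0.06,0],[0.003,-0.002,0.12,0],[0.003,-0.002,0.14,0],[0.003,-0.002,0.152,0],[0.003,-0.002,0.152,0]])

```text
time_s: 2.65
tcp_pos: [0.6345, 0.0592, 0.253]
tool_rot: [3.128, 0.288, 0.0]
wrist_force: [0.3, 0.0, 0.5]
width: 0.0854
```

Call:
step_arm(steps=[[0,0,0,0],[0,0,0,0],[0,0,0,0],[0,0,0,0],[0,0,0,0],[0,0,0,0]], grip=0.01, squeeze=40)

```text
time_s: 3.4
tcp_pos: [0.6349, 0.06, 0.2532]
tool_rot: [3.128, 0.29, 0.001]
wrist_force: [0.3, -1.9, 3.7]
width: 0.0181
```

Call:
step_arm(steps=[[0,0,-0.02,0],[0,0,-0.05,0],[0,0,-0.09,0],[0,0,-0.12,0],[0,0,-0.12,0]])

```text
time_s: 4.03
tcp_pos: [0.6351, 0.0602, 0.3747]
tool_rot: [-3.128, -0.29, -0.006]
wrist_force: [-0.4, 0.0, -2.4]
width: 0.0179
```

Call:
step_arm(steps=[[-0.05,-0.02,0,0],[-0.1,-0.04,0,0],[-0.15,-0.06,0,0],[-0.194,-0.077,0,0],[-0.194,-0.077,0.03,0],[-0.194,-0.077,0.08,0],[-0.194,-0.077,0.11,0],[-0.194,-0.077,0.12,0],[-0.194,-0.077,0.126,0],[-0.194,-0.077,0.127,0]])

```text
time_s: 5.28
tcp_pos: [0.4319, 0.0876, 0.2472]
tool_rot: [-3.118, -0.311, 0.002]
wrist_force: [-9.1, -2.7, 14.7]
width: 0.0183
```

Run:
```python
from h import *
st,I,c=snap('t1','top')
cv2.imwrite('pics/t1c.png',cv2.resize(I[140:230,190:300],None,fx=5,fy=5,interpolation=2))
```

```text
t 5.28 tcp [0.4319 0.0876 0.2472] yaw 11.39 F [-9.1 -2.7 14.7] w 0.0183
```

View pics/t1c.png

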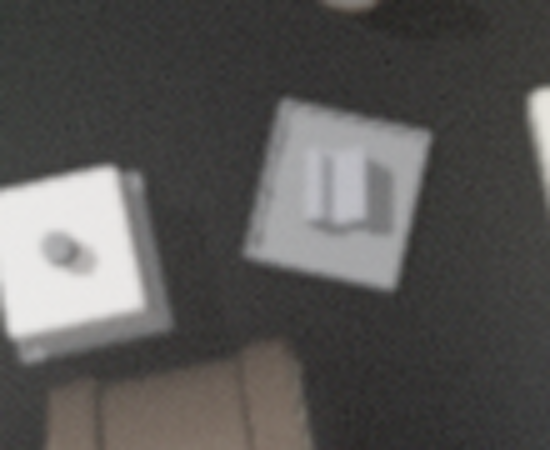

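The opened tray holds a short upright block, at about (335,190) in the crop, with no clear rounded nose. I'll release the cover and look closer.

Call:
step_arm(steps=[[0,0,0,0],[0,0,0,0],[0,0,0,0],[0,0,0,0],[0,0,-0.03,0],[0,0,-0.09,0],[0,0,-0.15,0],[0,0,-0.15,0]], grip=0.085)

```text
time_s: 6.32
tcp_pos: [0.4335, 0.0866, 0.4004]
tool_rot: [-3.117, -0.311, -0.012]
wrist_force: [0.0, -0.3, -0.2]
width: 0.0852
```

Run:
```python
from h import *
st=robot.get_state(); print(st['tcp_pos'],yaw(st),st['wrist_force'],st['width'])
go(.634,.065,.40,10.5)
```

```text
[0.43352985 0.08660602 0.40044339] 11.384794992350335 [ 0.02481721 -0.25147719 -0.16603405] 0.0851560360728782
SHIFT [0.1923 0.0608 0.0015] turn 0.88 n 0.202
```

Call:
step_arm(steps=[[0.192,0.061,0,0],[0.192,0.061,0,0],[0.192,0.061,0,0],[0.192,0.061,0,0],[0.192,0.061,0,0]])

```text
time_s: 6.95
tcp_pos: [0.6339, 0.0643, 0.3926]
tool_rot: [-3.118, -0.31, 0.007]
wrist_force: [-0.5, -0.5, -0.2]
width: 0.0851
```

Run:
```python
from h import *
st,I,c=snap('w2')
cv2.imwrite('pics/w2c.png',cv2.resize(I[80:420,60:560],None,fx=1.5,fy=1.5))
```

```text
t 6.95 tcp [0.6339 0.0643 0.3926] yaw 11.36 F [-0.5 -0.5 -0.2] w 0.0851
```

View pics/w2c.png

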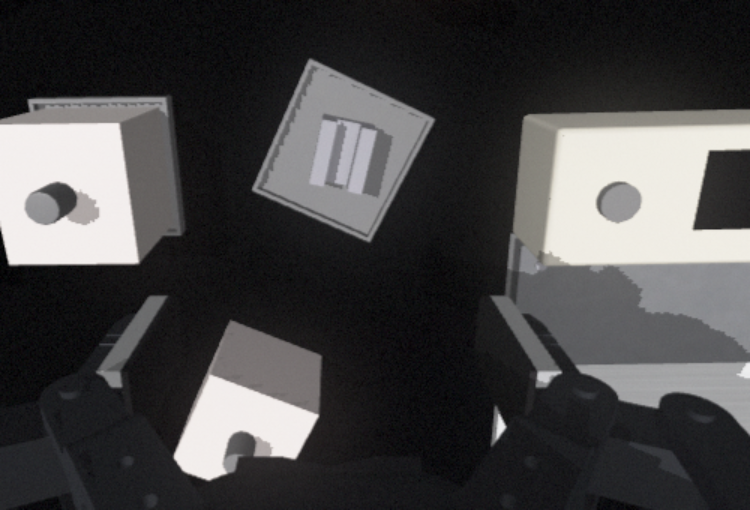

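Wrist view: the tray (crop (345,150)) holds a square-ended block with no rounded nose, so it's the wrong one. Its cover stands upright on the bench. Next is the middle box, knob at crop (44,207).

Run:
```python
from h import *
c=cam('wrist'); p=onz(c,60+44/1.5,80+207/1.5,.098); print(p)
print(onz(cam('top'),203,190,.098))
m=imaging.camera_model('top')
go(p[0],p[1],.31,10.5)
```

```text
[0.5911421  0.21721267 0.098     ]
[0.5866001  0.21094859 0.098     ]
SHIFT [-0.0106 -0.1572  0.085 ] turn 0.87 n 0.179
```

Call:
step_arm(steps=[[-0.012,-0.157,0.0,0],[-0.012,-0.157,0.0,0],[-0.012,-0.157,0.04,0],[-0.012,-0.157,0.085,0],[-0.012,-0.157,0.085,0],[-0.012,-0.157,0.085,0]])

```text
time_s: 7.75
tcp_pos: [0.6019, 0.1723, 0.3123]
tool_rot: [-3.073, -0.42, 0.01]
wrist_force: [-0.5, -0.9, 0.4]
width: 0.0847
```

Run:
```python
from h import *
st,I,c=snap('w3')
print(px(c,(.591,.217,.098)))
go(.5908,.217,.253)
g=cv2.cvtColor(I,cv2.COLOR_BGR2GRAY); h=cv2.cvtColor(I,cv2.COLOR_BGR2HSV)
u,v=px(c,(.591,.217,.098)).astype(int); print(g[v,u-60:u+61:6], g[v-60:v+61:6,u])
```

```text
t 7.75 tcp [0.6019 0.1723 0.3123] yaw 15.56 F [-0.5 -0.9  0.4] w 0.0847
[214.91113539 242.30480779]
SHIFT [ 0.0007 -0.0438  0.0621] turn 0 n 0.076
[ 27 215 239 238 238 238 240 239 151 153 154 155 154 172 174 174 174 239
 239 239 240] [239 239 238 238 239 239  99  96 158 155 154 154 149 238 239 238 239 238
  46  39  38]
```

Run:
```python
from h import *
st=robot.get_state();print(st['joint_pos'].round(3),st['tcp_pos'])
```

```text
[0.27  0.33  0.018 1.258 0.041 3.141] [0.60248056 0.17219367 0.31325875]
```

Joint 6 sits at its limit, so the yaw must go the other way. I'll turn back while moving over the knob.

Call:
step_arm(steps=[[0.0,-0.02,0,-10],[0.001,-0.044,0,-20],[0.001,-0.044,0,-30],[0.001,-0.044,0,-40],[0.001,-0.044,0,-50],[0.001,-0.044,0,-60],[0.001,-0.044,0,-60]])

```text
time_s: 8.68
tcp_pos: [0.5923, 0.2146, 0.3154]
tool_rot: [-2.456, -1.898, -0.027]
wrist_force: [0.2, -0.0, 0.2]
width: 0.0849
```

Run:
```python
from h import *
st,I,c=snap('w4')
print(st['tool_rot'])
o=px(c,(.591,.217,.098)); print(o)
g=cv2.cvtColor(I,cv2.COLOR_BGR2GRAY)
u,v=o.astype(int); print(g[v,u-60:u+61:6], g[v-60:v+61:6,u])
go(.5905,.217,.253)
```

```text
t 8.68 tcp [0.5923 0.2146 0.3154] yaw 75.37 F [ 0.2 -0.   0.2] w 0.0849
[-2.45641562 -1.89834006 -0.0268389 ]
[282.95705732 253.45385635]
[240 239 239 239 239 239 238 206 155 153 154 153 152 237 238 238 238 238
 237 237 236] [239 239 239 238 239 238 110 118 157 155 154 155 154 232 238 238 238 237
  64  46  44]
SHIFT [-0.0004 -0.001   0.062 ] turn 0 n 0.062
```

Call:
step_arm(steps=[[0,-0.001,0.04,0],[0,-0.001,0.055,0],[0,-0.001,0.062,0],[0,-0.001,0.062,0]])

```text
time_s: 9.22
tcp_pos: [0.5903, 0.2174, 0.2516]
tool_rot: [-2.454, -1.9, -0.022]
wrist_force: [-0.9, 0.0, -0.2]
width: 0.0849
```

Call:
step_arm(steps=[[0,0,0,0],[0,0,0,0],[0,0,0,0],[0,0,0,0],[0,0,0,0],[0,0,-0.02,0],[0,0,-0.05,0],[0,0,-0.09,0],[0,0,-0.12,0],[0,0,-0.12,0]], grip=0.01)

```text
time_s: 10.48
tcp_pos: [0.5919, 0.2128, 0.3734]
tool_rot: [-2.455, -1.901, -0.028]
wrist_force: [-0.1, 0.2, -2.5]
width: 0.0186
```

Run:
```python
from h import *
st,I,c=snap('w5')
Q=R.from_rotvec(st['tool_rot']).as_matrix();print('toolz',Q[:,2],st['joint_pos'].round(3))
go(.42,.225,st['tcp_pos'][2])
T=imaging.grab_frame('top');cv2.imwrite('pics/t2.png',T)
```

```text
t 10.47 tcp [0.5919 0.2128 0.3734] yaw 75.5 F [-0.1  0.2 -2.5] w 0.0186
toolz [-0.00834065  0.04004594 -0.99916303] [0.337 0.324 0.141 1.383 0.041 2.161]
SHIFT [-0.0311 -0.1693  0.0003] turn 0 n 0.172
```

Run:
```python
from h import *
st=robot.get_state(); print(R.from_rotvec(st['tool_rot']).as_matrix().round(4))
go(.42,.225,.37); go(.42,.225,.255);go(.42,.225,.246)
T=cv2.imread('pics/t2.png'); W=cv2.imread('pics/w5.png')
cv2.imwrite('pics/t2c.png',np.hstack([cv2.resize(T[150:240,160:240],(356,400),interpolation=2),cv2.resize(W,(533,400))[:, :440]]))
```

```text
[[ 0.2502  0.9681 -0.0131]
 [ 0.9676 -0.2496  0.0383]
 [ 0.0338 -0.0223 -0.9992]]
SHIFT [-0.031  -0.169   0.0027] turn 0 n 0.172
SHIFT [-0.0349 -0.1665  0.1176] turn 0 n 0.207
SHIFT [-0.0352 -0.1663  0.1266] turn 0 n 0.212
```

View pics/t2c.png

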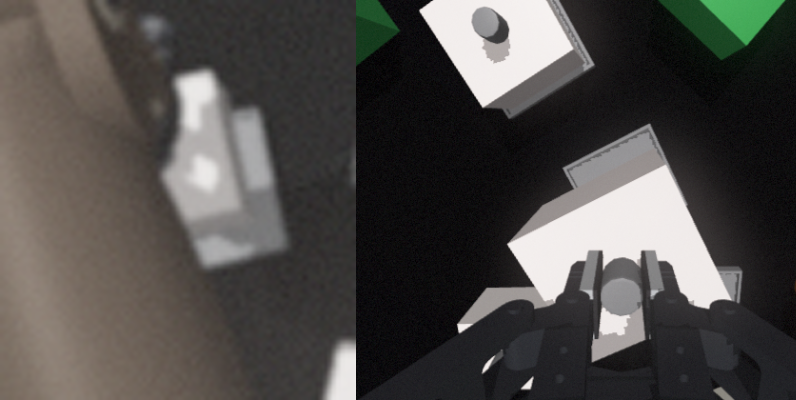

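The top view is hidden by the arm. The wrist view shows the cover held upright by its knob. Setting it down now.

Call:
step_arm(steps=[[-0.01,-0.05,0.0,0],[-0.02,-0.11,0.001,0],[-0.031,-0.169,0.003,0],[-0.031,-0.169,0.003,0],[-0.032,-0.168,0.06,0],[-0.034,-0.167,0.1,0],[-0.035,-0.1665,0.118,0],[-0.035,-0.166,0.124,0],[-0.035,-0.166,0.1266,0],[-0.035,-0.166,0.1266,0]])

```text
time_s: 11.82
tcp_pos: [0.421, 0.2254, 0.2474]
tool_rot: [-2.454, -1.901, -0.023]
wrist_force: [-0.7, -0.6, -1.3]
width: 0.0184
```

Call:
step_arm(steps=[[0,0,0,0],[0,0,0,0],[0,0,0,0],[0,0,0,0],[0,0,-0.03,0],[0,0,-0.08,0],[0,0,-0.14,0],[0,0,-0.14,0]], grip=0.085)

```text
time_s: 12.82
tcp_pos: [0.4231, 0.2201, 0.3919]
tool_rot: [-2.455, -1.902, -0.035]
wrist_force: [-0.1, 0.1, -0.3]
width: 0.085
```

Run:
```python
from h import *
st,I,c=snap('w6'); T=imaging.grab_frame('top'); cv2.imwrite('pics/t3.png',T)
print(R.from_rotvec(st['tool_rot']).as_matrix()[2],st['joint_pos'].round(3))
go(.59,.217,.40)
for p in [(.59,.217,.01),(.55,.217,.01)]: print(px(c,p))
```

```text
t 12.82 tcp [0.4231 0.2201 0.3919] yaw 75.51 F [-0.1  0.1 -0.3] w 0.085
[ 0.04025315 -0.01485923 -0.99907902] [ 0.469  0.027 -0.175  1.353  0.04   2.293]
SHIFT [ 0.0396  0.1628 -0.0145] turn 0 n 0.168
[443.17105535 161.37745584]
[404.19822295 171.05256817]
```

View pics/w6.png

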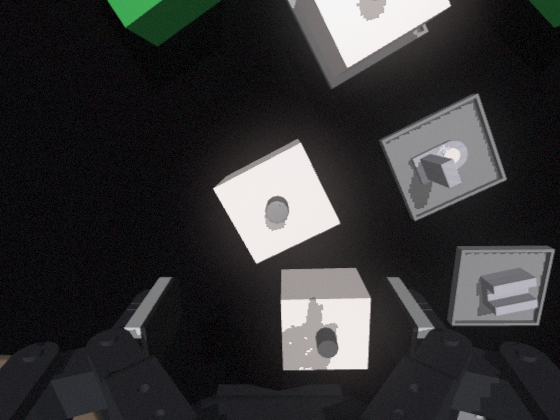

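Tray 2 holds a holder with a round nose: tab at about (440,172), nose at about (458,153). I'll move above it to measure its length.

Call:
step_arm(steps=[[0.02,0.06,0,0],[0.03,0.12,0,0],[0.04,0.163,0.0,0],[0.04,0.163,0.03,0],[0.04,0.163,0.03,0],[0.04,0.163,0.03,0]])

```text
time_s: 13.68
tcp_pos: [0.5891, 0.219, 0.3546]
tool_rot: [-2.453, -1.901, -0.02]
wrist_force: [0.2, 1.3, 0.0]
width: 0.085
```

Run:
```python
from h import *
st,I,c=snap('w7'); print(st['tool_rot'])
o=px(c,(.59,.217,.01)); print(o); u,v=o.astype(int)
x0,y0=max(u-110,0),max(v-100,0); print(x0,y0)
cv2.imwrite('pics/w7c.png',cv2.resize(I[y0:y0+200,x0:x0+220],None,fx=3,fy=3,interpolation=2))
```

```text
t 13.68 tcp [0.5891 0.219  0.3546] yaw 75.52 F [0.2 1.3 0. ] w 0.085
[-2.45284649 -1.90066051 -0.02003419]
[288.55081731 205.81429798]
178 105
```

View pics/w7c.png

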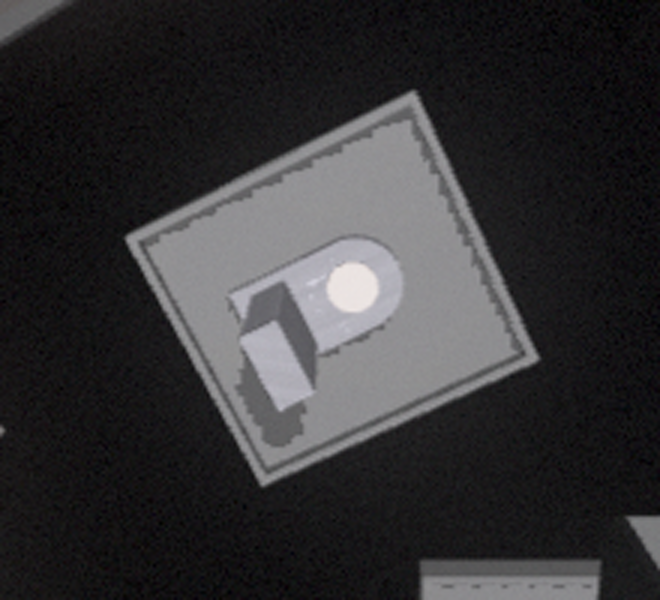

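Crop: the foot has a half-round nose (disc at (352,287)). Its rear corner is at (228,297) and the tab top centre at (279,362). I'll check the length and get the pose.

```bash
cat > m2.py <<'E'
from h import *
c=cam('wrist')
f=lambda u,v,z: onz(c,178+u/3,105+v/3,z)[:2]*1000
rc,e2,disc,tip=f(228,297,.013),f(325,245,.013),f(352,287,.013),f(401,272,.013)
d=e2-rc; a=np.degrees(np.arctan2(d[1],d[0])); d/=np.linalg.norm(d)
n=np.array([-d[1],d[0]])
q=[f(*p,.062) for p in((240,332),(278,318),(315,388),(283,410))]
tc=np.mean(q,0)
print('yaw edge',a,'rc',rc,'disc',disc,'tip',tip,'len',(tip-rc)@d,(disc-rc)@d,(disc-rc)@n)
print('tab top sides',[np.linalg.norm(q[i]-q[i-1]).round(1) for i in range(4)],'ctr',tc,'along',(tc-rc)@d,(tc-rc)@n)
e=q[3]-q[0]+q[2]-q[1]; print('tab y dir',np.degrees(np.arctan2(e[1],e[0])))
E
python3 m2.py
python3 - <<'E'
from h import *
# stage from top0 : lip ends, ledge front corners
ct=cam('top')
P=lambda u,v,z: onz(ct,120+u/2.8,130+v/2.8,z)[:2]
L,Rr=P(533,253,.024),P(728,212,.024); A,B=P(555,344,.01),P(749,298,.01)
print(L,Rr,A,B)
y=L-Rr; print('len',np.linalg.norm(y),'x yaw',np.degrees(np.arctan2(y[1],y[0]))-90); y2=A-B;print(np.linalg.norm(y2),np.degrees(np.arctan2(y2[1],y2[0]))-90,'mid',(L+Rr)/2,(A+B)/2,np.linalg.norm((L+Rr-A-B)/2))
E
```

```text
yaw edge 14.363693394905363 rc [559.37420838 227.55288179] disc [598.14682036 221.11115651] tip [614.15150486 222.04277021] len 51.69806167031876 35.962563673057986 -15.858917929438842
tab top sides [np.float64(25.0), np.float64(11.0), np.float64(22.1), np.float64(10.9)] ctr [575.53754334 217.12083674] along 13.07013725944838 -14.115681804826412
tab y dir -77.37838440975871
[ 0.50021524 -0.10399858] [ 0.54256277 -0.31686098] [ 0.40166796 -0.12700852] [ 0.44940676 -0.33951003]
len 0.21703390335640765 x yaw 11.251700481322658
0.21779780718262406 12.661381470041363 mid [ 0.521389   -0.21042978] [ 0.42553736 -0.23325927] 0.09853284882311071
```

The length is 51.7 mm, the tab sits 13 mm from the rear, and the tab measures 24×11, so this is the wanted holder. Its yaw is about 13.5° and the stage's about 12°. I'll rotate the tool to yaw 193.5° (jaws across the 24 mm, away from the joint limit).

Call:
step_arm(steps=[[0,0,0,-10],[0,0,0,-20],[0,0,0,-30],[0,0,0,-40],[0,0,0,-50],[0,0,0,-60],[0,0,0,-70],[0,0,0,-80],[0,0,0,-90],[0,0,0,-90]])

```text
time_s: 14.98
tcp_pos: [0.5893, 0.2192, 0.3563]
tool_rot: [-0.396, -3.101, -0.059]
wrist_force: [-0.6, -0.4, 0.6]
width: 0.0848
```

Call:
step_arm(steps=[[0,0,0,-10],[0,0,0,-20],[0,0,0,-28],[0,0,0,-28]])

```text
time_s: 15.48
tcp_pos: [0.5895, 0.2191, 0.3556]
tool_rot: [0.363, -3.114, -0.063]
wrist_force: [0.7, 0.6, 0.3]
width: 0.0853
```

```bash
cat >> h.py <<'E'
def goG(x,y,z,yw,st=None):
    "grasp point (155 mm ahead of the TCP) to x,y,z"
    st=st or robot.get_state(); tz=R.from_rotvec(st['tool_rot']).as_matrix()[:,2]
    return go(*(np.array([x,y,z])-.155*tz),yw,st)
def G(st): return np.array(st['tcp_pos'])+.155*R.from_rotvec(st['tool_rot']).as_matrix()[:,2]
E
python3 - <<'E'
from h import *
st,I,c=snap('w8'); print(R.from_rotvec(st['tool_rot']).as_matrix().round(4),st['joint_pos'].round(3),G(st))
goG(.575,.2165,.10,193.5);goG(.575,.2165,.043,193.5)
print(px(c,(.575,.2165,.062)))
E
```

```text
t 15.47 tcp [0.5895 0.2191 0.3556] yaw -166.7 F [0.7 0.6 0.3] w 0.0853
[[-0.9732 -0.2298 -0.0109]
 [-0.2301  0.9724  0.0392]
 [ 0.0016  0.0406 -0.9992]] [0.348 0.326 0.105 1.347 0.041 0.116] [0.58778671 0.22513042 0.20075368]
SHIFT [ 0.0142 -0.0095  0.1003] turn -0.23 n 0.102
SHIFT [ 0.0141 -0.0118  0.1573] turn -0.23 n 0.158
[264.92243181 190.75175929]
```

Call:
step_arm(steps=[[0.014,-0.0095,0.05,0],[0.014,-0.01,0.1,0],[0.014,-0.011,0.14,0],[0.014,-0.012,0.157,0],[0.014,-0.012,0.157,0]])

```text
time_s: 16.15
tcp_pos: [0.5768, 0.2101, 0.197]
tool_rot: [0.366, -3.111, -0.062]
wrist_force: [0.7, -0.1, -0.4]
width: 0.0849
```

Call:
step_arm(steps=[[0,0,0,0],[0,0,0,0],[0,0,0,0],[0,0,0,0],[0,0,0,0],[0,0,0,0]], grip=0.015, squeeze=60)

```text
time_s: 16.9
tcp_pos: [0.5774, 0.21, 0.1988]
tool_rot: [0.369, -3.114, -0.062]
wrist_force: [-0.4, -1.6, 5.7]
width: 0.0233
```

Call:
step_arm(steps=[[0,0,-0.01,0],[0,0,-0.04,0],[0,0,-0.08,0],[0,0,-0.08,0],[0,0,-0.08,0]])

```text
time_s: 17.52
tcp_pos: [0.5777, 0.207, 0.2768]
tool_rot: [0.369, -3.111, -0.062]
wrist_force: [-0.2, 0.4, -1.8]
width: 0.0229
```

Run:
```python
from h import *
st,I,c=snap('w9'); print(G(st)); cv2.imwrite('pics/s9.png',imaging.grab_frame('scene'))
o=px(c,G(st)); print(o)
cv2.imwrite('pics/w9c.png',cv2.resize(I[180:420,140:420],None,fx=2.5,fy=2.5,interpolation=2))
```

```text
t 17.52 tcp [0.5777 0.207  0.2768] yaw -166.47 F [-0.2  0.4 -1.8] w 0.0229
[0.57572551 0.21296878 0.12196417]
[279.15194138 303.20127905]
```

View pics/w9c.png

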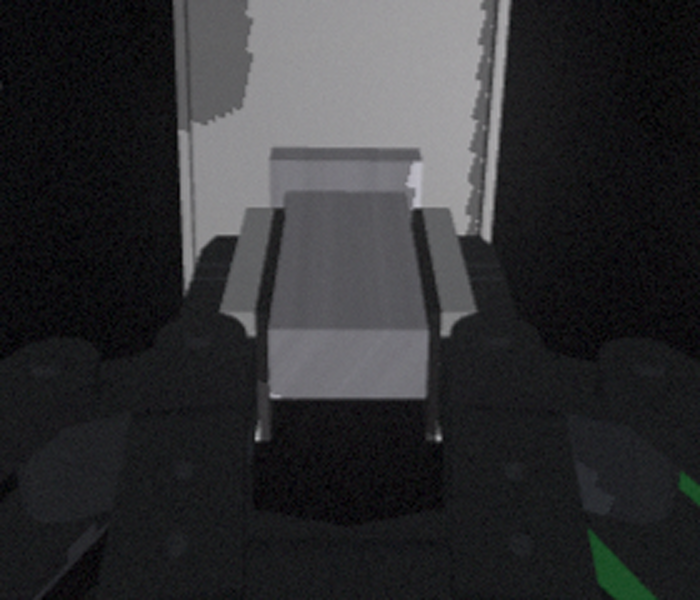

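The holder is gripped squarely, tab between the pads and foot edge level. I'll compute the tab's position in the tool and the way to the ledge.

```bash
cat > stage.py <<'E'
from h import *
L=np.array([.5214,-.2104]); TH=12.0
def S(p,L=L,TH=TH):
    a=np.radians(TH); X=np.array([np.cos(a),np.sin(a)]);Y=np.array([-X[1],X[0]]); d=np.array(p[:2])-L; return np.array([d@X,d@Y])
def W(s,L=L,TH=TH):
    a=np.radians(TH); X=np.array([np.cos(a),np.sin(a)]);Y=np.array([-X[1],X[0]]); return L+s[0]*X+s[1]*Y
E
python3 - <<'E'
from stage import *
m=imaging.camera_model('wrist');T=np.array(m['tool_from_camera']);f,cx,cy=K(m)
def tp(u,v,z):
    d=T[:3,:3]@np.array([(140+u/2.5-cx)/f,(180+v/2.5-cy)/f,1]);o=T[:3,3];return (o+d*(z-o[2])/d[2])*1000
for n,u,v,z in(('tabrearL',268,328,.136),('tabrearR',428,328,.136),('tabfront',348,398,.136),('footrear top L',271,160,.185),('R',421,160,.185),('footrear bot',346,149,.192)): print(n,tp(u,v,z).round(1))
for s in((-.055,0),):
    w=W(s); print(w); goG(*w,.13,192); goG(*w,.06,192); goG(*w,.049,192)
E
```

```text
tabrearL [  8.7 -11.3 136. ]
tabrearR [  8.7  11.3 136. ]
tabfront [ -3.  -0. 136.]
footrear top L [ 14.  -14.9 185. ]
R [ 14.   14.3 185. ]
footrear bot [ 13.5  -0.3 192. ]
[ 0.46760188 -0.22183514]
SHIFT [ 0.2063 -0.3968 -0.024 ] turn 1.53 n 0.448
SHIFT [ 0.2059 -0.3996  0.046 ] turn 1.53 n 0.452
SHIFT [ 0.2058 -0.4     0.057 ] turn 1.53 n 0.453
```

Call:
step_arm(steps=[[0,0,-0.04,0],[0.02,-0.04,-0.045,0],[0.05,-0.1,-0.05,1.5],[0.08,-0.15,-0.05,1.5],[0.105,-0.2,-0.05,1.5],[0.13,-0.25,-0.05,1.5],[0.155,-0.3,-0.05,1.5],[0.18,-0.35,-0.05,1.5],[0.206,-0.398,-0.04,1.5],[0.206,-0.398,-0.024,1.5]])

```text
time_s: 18.88
tcp_pos: [0.4698, -0.2316, 0.2844]
tool_rot: [0.319, -3.116, -0.063]
wrist_force: [0.2, 0.3, -1.7]
width: 0.0235
```

Call:
step_arm(steps=[[0,0,0,0],[0,0,0,0]])

```text
time_s: 19.12
tcp_pos: [0.4712, -0.2276, 0.2856]
tool_rot: [0.331, -3.115, -0.063]
wrist_force: [-0.5, 0.7, -1.2]
width: 0.0233
```

Run:
```python
from stage import *
st,I,c=snap('w10'); print('G',G(st),'S',S(G(st)),R.from_rotvec(st['tool_rot']).as_matrix()[:,2],st['joint_pos'].round(2)); T=imaging.grab_frame('top');cv2.imwrite('pics/t10.png',T)
w=W((-.055,0)); goG(*w,.055,192); goG(*w,.048,192)
s=cv2.resize(imaging.grab_frame('scene')[200:330,130:320],None,fx=2.1,fy=2.1,interpolation=2)
cv2.imwrite('pics/w10c.png',np.hstack([cv2.resize(I,(364,273)),s]))
```

```text
t 19.12 tcp [ 0.4712 -0.2276  0.2856] yaw -167.87 F [-0.5  0.7 -1.2] w 0.0233
G [ 0.46928448 -0.22149956  0.13078154] S [-5.32844001e-02 -2.15794226e-05] [-0.01266769  0.03934796 -0.99914527] [-0.46  0.16 -0.26  1.18  0.03 -0.67]
SHIFT [ 0.0019 -0.0028  0.0764] turn 0.15 n 0.076
SHIFT [ 0.0019 -0.0031  0.0833] turn 0.15 n 0.083
```

View pics/w10c.png

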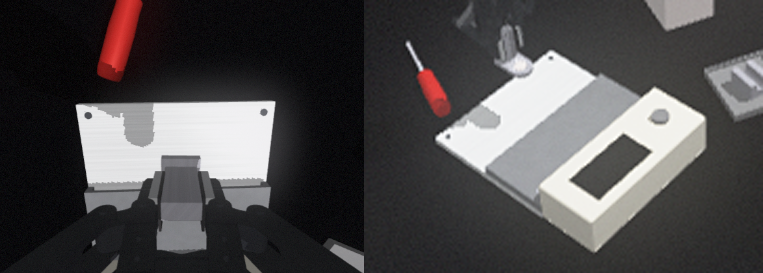

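Wrist view: the ledge's front corners are at about (117,160) and (423,154) full-frame, the lip line runs about (135,285) to (415,281), and the driver's handle is clear of it at (175,60). I'll refine the stage from these.

Run:
```python
from stage import *
I=cv2.imread('pics/w10.png'); c=cam('wrist')
g=cv2.cvtColor(I,cv2.COLOR_BGR2GRAY).astype(int)
# front edge: first bright from the top; lip: last strong bright->dark drop, in clear columns
fe=[];lp=[]
for u in list(range(145,215,5))+list(range(330,395,5)):
    col=cv2.GaussianBlur(g[:,u].astype('float32').reshape(-1,1),(1,5),0).ravel(); d=np.diff(col)
    a=130+np.argmax(d[130:185]); b=262+np.argmin(d[262:305]); fe.append((u,a)); lp.append((u,b,d[b].round()))
print(fe[::4],lp[::3])
P=np.array([onz(c,u,v,.01)[:2] for u,v in fe]);
k=cv2.fitLine(P.astype('float32'),cv2.DIST_HUBER,0,1e-4,1e-4).ravel(); print('front line yaw',np.degrees(np.arctan2(k[1],k[0]))%180-90,'S',S(k[2:]))
Q=np.array([onz(c,u,v,.024)[:2] for u,v,_ in lp])
k=cv2.fitLine(Q.astype('float32'),cv2.DIST_HUBER,0,1e-4,1e-4).ravel(); print('lip yaw',np.degrees(np.arctan2(k[1],k[0]))%180-90,'S',S(k[2:]))
for u,v in((117,160),(423,154)): print('corner S',S(onz(c,u,v,.01)))
```

```text
[(145, np.int64(158)), (165, np.int64(158)), (185, np.int64(157)), (205, np.int64(157)), (340, np.int64(156)), (360, np.int64(156)), (380, np.int64(155))] [(145, np.int64(281), np.float32(-25.0)), (160, np.int64(280), np.float32(-26.0)), (175, np.int64(291), np.float32(-29.0)), (190, np.int64(291), np.float32(-26.0)), (205, np.int64(290), np.float32(-30.0)), (335, np.int64(275), np.float32(-43.0)), (350, np.int64(275), np.float32(-27.0)), (365, np.int64(274), np.float32(-27.0)), (380, np.int64(272), np.float32(-27.0))]
front line yaw 12.397408 S [-0.09667668  0.00691612]
lip yaw 17.003357 S [-0.00252108 -0.01401477]
corner S [-0.0946414  -0.10993551]
corner S [-0.09810226  0.10908197]
```

Call:
step_arm(steps=[[0,-0.001,0.04,-0.3],[0,-0.002,0.065,-0.3],[0,-0.003,0.077,-0.3],[0,-0.003,0.08,-0.3],[0,-0.003,0.082,-0.3],[0,-0.003,0.082,-0.3]])

```text
time_s: 20.02
tcp_pos: [0.4709, -0.2286, 0.2045]
tool_rot: [0.337, -3.116, -0.061]
wrist_force: [-0.1, -0.2, -1.5]
width: 0.0233
```

Call:
step_arm(steps=[[0,0,0.001,0],[0,0,0.001,0]])

```text
time_s: 20.27
tcp_pos: [0.4706, -0.2285, 0.203]
tool_rot: [0.336, -3.115, -0.062]
wrist_force: [-0.5, 0.1, -1.5]
width: 0.0231
```

Call:
step_arm(steps=[[0,0,0.001,0],[0,0,0.001,0]])

```text
time_s: 20.52
tcp_pos: [0.4706, -0.2285, 0.2028]
tool_rot: [0.336, -3.116, -0.062]
wrist_force: [-2.4, 1.0, 6.3]
width: 0.0235
```

Call:
step_arm(steps=[[0,0,0,0],[0,0,0,0],[-0.005,0,0,0],[-0.01,0,0,0],[-0.015,0,0,0],[-0.02,0,0,0],[-0.02,0,0,0]], squeeze=30)

```text
time_s: 21.4
tcp_pos: [0.4901, -0.2243, 0.2028]
tool_rot: [0.336, -3.115, -0.06]
wrist_force: [-3.5, -0.6, 6.5]
width: 0.0234
```

Call:
step_arm(steps=[[-0.002,0,0,0],[-0.004,0,0,0],[-0.004,0,0,0]])

```text
time_s: 21.78
tcp_pos: [0.4936, -0.2235, 0.2028]
tool_rot: [0.336, -3.115, -0.06]
wrist_force: [-6.1, 0.1, 7.0]
width: 0.0233
```

Call:
step_arm(steps=[[-0.002,0,0,0],[-0.002,0,0,0]])

```text
time_s: 22.02
tcp_pos: [0.4956, -0.2231, 0.2028]
tool_rot: [0.336, -3.115, -0.06]
wrist_force: [-5.1, -1.2, 7.3]
width: 0.0235
```

Call:
step_arm(steps=[[-0.002,0,0,0],[-0.002,0,0,0]])

```text
time_s: 22.28
tcp_pos: [0.4975, -0.2227, 0.2028]
tool_rot: [0.336, -3.115, -0.06]
wrist_force: [-4.6, 0.4, 8.1]
width: 0.0228
```

Call:
step_arm(steps=[[-0.002,0,0,0],[-0.002,0,0,0]])

```text
time_s: 22.52
tcp_pos: [0.4984, -0.2224, 0.2028]
tool_rot: [0.334, -3.112, -0.059]
wrist_force: [-11.0, -1.6, 12.2]
width: 0.0234
```

Call:
step_arm(steps=[[-0.001,0,0,0],[-0.001,0,0,0]])

```text
time_s: 22.78
tcp_pos: [0.4988, -0.2223, 0.2029]
tool_rot: [0.334, -3.11, -0.059]
wrist_force: [-14.5, -2.7, 14.7]
width: 0.0231
```

Call:
step_arm(steps=[[-0.001,0,0,0],[-0.001,0,0,0]])

```text
time_s: 23.02
tcp_pos: [0.4992, -0.2222, 0.2029]
tool_rot: [0.333, -3.109, -0.058]
wrist_force: [-17.1, -2.6, 15.7]
width: 0.0228
```

Fence contact: the nose stopped after about 29 mm, right where the bare fence should be. I'll sweep +y with light preload.

Call:
step_arm(steps=[[0.001,0.002,0,0],[0.001,0.004,0,0],[0.001,0.006,0,0],[0.001,0.008,0,0],[0.001,0.01,0,0],[0.001,0.01,0,0]])

```text
time_s: 23.78
tcp_pos: [0.4973, -0.2139, 0.2029]
tool_rot: [0.331, -3.111, -0.052]
wrist_force: [-10.2, -9.9, 6.1]
width: 0.0232
```

```bash
sed -i 's/^L=.*/L=np.array([.5246,-.2097]); TH=12.4/' stage.py
cat > q.py <<'E'
from stage import *
st=robot.get_state(); g=G(st); a=np.radians(TH); F=st['wrist_force']
print('tipS mm',((S(g)+[.0378,0])*1000).round(2),'F stage',(F[0]*np.cos(a)+F[1]*np.sin(a)).round(1),(-F[0]*np.sin(a)+F[1]*np.cos(a)).round(1),F[2].round(1),'Gz',g[2].round(4),'yaw',yaw(st).round(2),'M',st['moment'].round(2),'t',st['time_s'],'w',st['width'].round(4))
E
python3 q.py
```

```text
Traceback (most recent call last):
  File "q.py", line 3, in <module>
    print('tipS mm',((S(g)+[.0378,0])*1000).round(2),'F stage',(F[0]*np.cos(a)+F[1]*np.sin(a)).round(1),(-F[0]*np.sin(a)+F[1]*np.cos(a)).round(1),F[2].round(1),'Gz',g[2].round(4),'yaw',yaw(st).round(2),'M',st['moment'].round(2),'t',st['time_s'],'w',st['width'].round(4))
                                                                                                                                                                                                                                                         ^^^^^^^^^^^^^^^^^
AttributeError: 'float' object has no attribute 'round'
```

```bash
sed -i "s/st\['width'\].round(4)/st['width']/" q.py; python3 q.py
```

```text
tipS mm [8.91 7.01] F stage -12.1 -7.5 6.1 Gz 0.048 yaw -167.84 M [-2.22  2.04 -0.18] t 23.775 w 0.023157470235425873
```

Call:
step_arm(steps=[[0,0.002,0,0],[0,0.004,0,0],[0,0.006,0,0],[0,0.006,0,0]])

```text
time_s: 24.28
tcp_pos: [0.4975, -0.2064, 0.2028]
tool_rot: [0.336, -3.115, -0.061]
wrist_force: [-1.9, -1.6, 4.8]
width: 0.0231
```

```bash
python3 q.py
```

```text
tipS mm [11.54 15.19] F stage -2.2 -1.1 4.8 Gz 0.0479 yaw -167.68 M [-0.56  0.48 -0.07] t 24.275 w 0.023070808479750543
```

The x force dropped and the tip advanced, so it's entering the pocket near y=15. Pushing forward.

Call:
step_arm(steps=[[-0.002,0,0,0],[-0.004,0,0,0],[-0.004,0,0,0]])

```text
time_s: 24.65
tcp_pos: [0.4999, -0.2054, 0.2028]
tool_rot: [0.335, -3.111, -0.061]
wrist_force: [-11.2, -2.0, 11.2]
width: 0.0232
```

```bash
python3 q.py
```

```text
tipS mm [13.42 15.72] F stage -11.3 0.5 11.2 Gz 0.048 yaw -167.7 M [-0.62  2.27  0.01] t 24.65 w 0.02317526169608335
```

Call:
step_arm(steps=[[0,0.0015,0,0],[0,0.003,0,0],[0,0.0045,0,0],[0,0.0045,0,0]])

```text
time_s: 25.15
tcp_pos: [0.5009, -0.2009, 0.2028]
tool_rot: [0.337, -3.116, -0.062]
wrist_force: [-0.7, -1.7, 3.7]
width: 0.0232
```

```bash
python3 q.py
```

```text
tipS mm [16.19 19.89] F stage -1.0 -1.5 3.7 Gz 0.0479 yaw -167.65 M [-0.55  0.07 -0.05] t 25.15 w 0.023189410156683365
```

Call:
step_arm(steps=[[-0.002,0,0,0],[-0.004,0,0,0],[-0.004,0,0,0]])

```text
time_s: 25.52
tcp_pos: [0.5039, -0.1999, 0.2028]
tool_rot: [0.336, -3.114, -0.063]
wrist_force: [-5.6, -1.8, 8.1]
width: 0.0232
```

```bash
python3 q.py
```

```text
tipS mm [18.97 20.36] F stage -5.8 -0.6 8.1 Gz 0.0479 yaw -167.67 M [-0.39  0.97  0.01] t 25.525 w 0.023204388480383448
```

Call:
step_arm(steps=[[-0.001,0.001,0,0],[-0.003,0.0015,0,0],[-0.003,0.0015,0,0]])

```text
time_s: 25.9
tcp_pos: [0.5067, -0.1979, 0.2028]
tool_rot: [0.336, -3.114, -0.062]
wrist_force: [-3.3, -3.4, 6.6]
width: 0.023
```

```bash
python3 q.py
```

```text
tipS mm [22.2  21.69] F stage -3.9 -2.6 6.6 Gz 0.0479 yaw -167.67 M [-0.5   0.75  0.04] t 25.9 w 0.022977384700495485
```

Call:
step_arm(steps=[[-0.002,0,0,0],[-0.003,0,0,0],[-0.003,0,0,0]])

```text
time_s: 26.28
tcp_pos: [0.5093, -0.1971, 0.2028]
tool_rot: [0.336, -3.114, -0.063]
wrist_force: [-5.9, -1.4, 7.6]
width: 0.0234
```

```bash
python3 q.py
```

```text
tipS mm [24.77 21.94] F stage -6.1 -0.1 7.6 Gz 0.0479 yaw -167.67 M [-0.3   1.12  0.07] t 26.275 w 0.0233822860735187
```

Call:
step_arm(steps=[[-0.002,0,0,0],[-0.003,0,0,0],[-0.004,0,0,0],[-0.004,0,0,0]])

```text
time_s: 26.78
tcp_pos: [0.5127, -0.1962, 0.2028]
tool_rot: [0.336, -3.112, -0.063]
wrist_force: [-8.4, -1.1, 10.7]
width: 0.0229
```

```bash
python3 q.py
```

```text
tipS mm [28.15 22.09] F stage -8.5 0.7 10.7 Gz 0.048 yaw -167.68 M [-0.31  1.57 -0.01] t 26.775 w 0.022901436274416386
```

Call:
step_arm(steps=[[-0.001,0,0,0],[-0.002,0,0,0],[-0.002,0,0,0]])

```text
time_s: 27.15
tcp_pos: [0.5135, -0.1959, 0.2029]
tool_rot: [0.335, -3.109, -0.062]
wrist_force: [-14.2, -3.0, 15.6]
width: 0.0231
```

```bash
python3 q.py
```

```text
tipS mm [28.43 22.15] F stage -14.5 0.1 15.6 Gz 0.048 yaw -167.71 M [-0.62  2.81  0.04] t 27.15 w 0.02307056492360551
```

Call:
step_arm(steps=[[-0.001,0,0,0],[-0.002,0,0,0],[-0.003,0,0,0],[-0.003,0,0,0]])

```text
time_s: 27.65
tcp_pos: [0.5145, -0.1956, 0.203]
tool_rot: [0.332, -3.105, -0.06]
wrist_force: [-23.7, -5.1, 24.4]
width: 0.0233
```

```bash
python3 q.py
```

```text
tipS mm [28.81 22.2 ] F stage -24.3 0.1 24.4 Gz 0.0481 yaw -167.76 M [-1.02  4.73  0.15] t 27.65 w 0.023251699619821577
```

Firmly home: 24 N of resistance, about 20 mm beyond the fence. I'll ease the push while still biased forward, then open and rise.

Call:
step_arm(steps=[[0.002,0,0,0],[0.0035,0,-0.0005,0],[0.0035,0,-0.0005,0]])

```text
time_s: 28.02
tcp_pos: [0.5133, -0.1961, 0.2029]
tool_rot: [0.335, -3.11, -0.063]
wrist_force: [-9.9, -2.8, 11.0]
width: 0.0232
```

```bash
python3 q.py
```

```text
tipS mm [28.45 22.11] F stage -10.3 -0.6 11.0 Gz 0.048 yaw -167.7 M [-0.57  2.12  0.06] t 28.025 w 0.023235055147733576
```

Call:
step_arm(steps=[[0,0,0,0],[0,0,0,0],[0,0,0,0],[0,0,0,0],[0,0,0,0]], grip=0.06)

```text
time_s: 28.65
tcp_pos: [0.5153, -0.1961, 0.2029]
tool_rot: [0.337, -3.115, -0.063]
wrist_force: [0.0, -0.9, 1.2]
width: 0.06
```

Call:
step_arm(steps=[[0,0,-0.02,0],[0,0,-0.06,0],[0,0,-0.1,0],[0.04,0,-0.12,0],[0.06,0,-0.12,0],[0.06,0,-0.12,0]])

```text
time_s: 29.4
tcp_pos: [0.457, -0.2138, 0.3225]
tool_rot: [0.334, -3.115, -0.063]
wrist_force: [-0.5, 0.3, -0.3]
width: 0.0598
```

Run:
```python
from stage import *
st,I,c=snap('w20'); s=imaging.grab_frame('scene'); cv2.imwrite('pics/s20.png',s); cv2.imwrite('pics/t20.png',imaging.grab_frame('top'))
for n,p in(('tab seated top',(-.012,.022,.066)),('foot rear bottom',(-.024,.022,.010)),('lip',(0,.022,.024))):
    print(n,px(c,[*W(p[:2]),p[2]]))
cv2.imwrite('pics/w20c.png',np.hstack([I[::1, 60:500],cv2.resize(s,(560,420))[:,130:490]]))
```

```text
t 29.4 tcp [ 0.457  -0.2138  0.3225] yaw -167.75 F [-0.5  0.3 -0.3] w 0.0598
tab seated top [280.52285244 293.59286604]
foot rear bottom [277.63719641 249.11834097]
lip [278.3580023  280.74652086]
```

View pics/w20c.png

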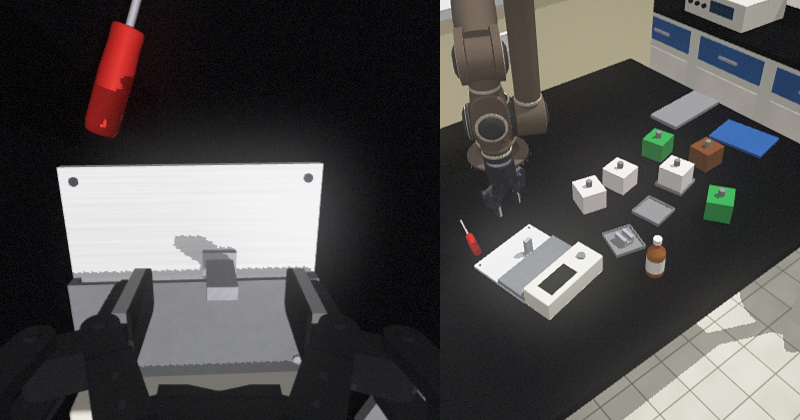

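The foot's rear edge is at full-frame (279,250), against (278,249) predicted for a seated holder. It stands level, both covers are upright and the bystanders are untouched. Handing in.

```bash
python3 -c "
from workcell import robot
s=robot.get_state();print(s['wrist_force'],s['time_s']);print(robot.sign_off())"
```

```text
[-0.25692003 -0.12005066  0.21778336] 29.55
the job is handed in; nothing more can be done
None
```

The holder with the long rounded nose is fully home in the pocket, released, and the job was handed in at 29.6 s.

- **Finding it:** The first box I opened (nearest the stage) held a square-ended block. The second (middle) held the wanted holder; its foot measured 51.7 mm against 52 mm. Both covers stand upright on the bench, and I left the third box closed.
- **Seating it:** I set the holder on the ledge and met the bare fence at y ≈ 0. Sliding toward +y, I found the pocket at about y = 22 mm. The nose then went in a further 19.5–20 mm (20 expected) and stopped firmly at 24 N.
- **Last checks:** After release, the foot's rear edge was within 2 px of where a seated holder should show. The wrist force was near zero. The bottle, the driver and both covers were in place in the last picture. The jar was outside that crop, and the arm never went near it.

**Problems along the way:**
- Joint 6 reached the end of its range early on. The tool stayed tilted by about 2.3°, and the first cover ended up about 12 mm from where I aimed it, still upright.
- Because of the tilt, the holder was carried with a slight roll. It looked level in the last picture.
- My camera estimate of the lip was about 3 mm off. I corrected it from the ledge edge and by feeling for the fence.

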